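# Shut a knob blank in its flip jig and turn it over for back drilling

### The job

Two flip jigs stand on the workbench and one of them has a wooden knob blank lying in its holder. Shut that holder's lid fully over the knob, then turn the whole closed holder over by its bar, about its pivot to the far side of its base, so that it lies flat upside down with the knob still shut inside. Guide it all the way down rather than letting it drop, then let go.

Things in the scene. Friction and masses are not known exactly. Their poses are not given: they have to be found in the camera images.
- jig_pocket (a point): Centre of the loaded holder: pale wooden tray 66 x 66 x 26 mm, pocket 50 x 50 x 18 mm deep, lying on the near half of a fixed dark base block (165 mm along x, 90 along y, 25 high; middle under the pivot). Point 43 mm above the bench, 16 above the tray's underside. Axes turn with the holder: at first z up, x level from the steel bar to the pivot, away from the robot. A like jig beside it is empty.
- jig_holder (a joint): Holder's turn (rad) about an axis along y, 43 mm on jig_pocket's +x: 0 flat as at first, 1.57 upright, 3.14 flat upside down on the base's far half (stops). Falls if let go. Its round steel bar, 10 mm thick, along y, 78 mm free, is 73 mm on jig_pocket's -x (116 from pivot, same height); bar centre to tray 40 mm, to base 33, bench below. About 3 N lifts it; it can turn in the pads.
- jig_lid (a joint): Opening (rad) of the plywood lid, 66 x 66 x 6 mm: 0 shut on the tray's rim, growing as its free edge rises and swings towards the pivot; 1.45 to 1.8 at first, 2.0 at most. Hinge line along y, 33 mm on +x and 10 mm on +z from jig_pocket. Stiff hinge: the lid stays where left, and holds shut upside down; about 4 N near its free edge pushes it.
- knob (a point): Knob blank lying loose in the pocket: a turned wooden disc 42 mm across and 8 mm thick with a round boss 24 mm across on top, 16 mm high in all. The point is its centre, half-way up; z points out of the boss.
Not all that is in view belongs to the job. Of the things like the part that bears knob, leave any that is green or yellow; of the rest the smaller one is meant.

How it is judged:
By the outcome, as a careful person would: the job done as asked, in the order asked, and still so for the second after the job is handed in, with the robot touching nothing.
It also fails if it takes over 54 s, if anything falls off the work surface, if the arm or the gripper's body presses on something with over 40 N, if the wrist force passes 120 N, or if a joint passes its speed limit or range.

### The arm

A 6-joint arm with a two-finger parallel gripper is mounted at the origin on the work surface. World frame = base frame: x ahead of the robot, y to its left, z up, the work surface at z = 0. Lengths are in m, angles in rad, forces in N, time in s.
With the tool pointing down it reaches from about 0.225 to 0.875 m from the base axis. Payload 3.4 kg.
Tool frame: the origin (TCP) lies at the very end of the fingers, on their centre line; the grasp point (between the pads) lies 19 mm behind it; z points along the fingers, y is the line along which they close (so a half turn about z gives the same grasp; the last joint's range is limited). The gripper opens to 85 mm and grips with 20 to 120 N. Pads are 22 mm wide; open, the fingers measure 114 mm over their backs; the gripper's body (76 mm by 85 mm) begins 54 mm behind the grasp point. The pads swing forward as they close: fully open they stand 13 mm farther back than shut.
Start: joints at [0.98, 0.276, 1.505, -0, 1.361, -0.121], TCP at [0.26, 0.513, 0.231] pointing down, gripper open.
Joint ranges: [-2.89, 2.89], [-0.75, 2.08], [0.22, 2.7], [-1.18, 4.32], [0.11, 2.71], [-2.7, 2.7]. Speed limits (rad/s): [2.57, 2.57, 3.14, 3.14, 3.14, 3.14].

### API

Orientations are given as a unit quaternion [w, x, y, z].
In Python, from rig import manip, get_image, camera_info gives the robot as it stands. The module is installed in compiled form; this text tells all that it offers.
- The arm moves only by the shell command python3 -m crank 'ROWS' [FORCE]. ROWS is a JSON object of lists of equal length, an entry for each row: "translation": the shift along the tool's x, y, z in mm, a list of three; "roll": the turn about the tool's z in rad; "fingers": the opening, from 0 (shut) to 1 (fully open). A call has 1 to 8 rows; each row shifts and turns the commanded pose from where the row before left it, along the tool's axes as they then stand; what a row does not reach is not made up. A row lasts 1/10 s, in which the tool goes at most 50 mm and 8.59 degrees, less where a joint would pass 70% of its speed; a pose out of reach is approached as far as the arm can. A call is refused whole if a number of a shift passes 50 or a number of a turn 0.15, either way. A call with a gripper value outside its range is refused whole. The fingers move at their own pace and stop on an object; FORCE is the grip in N (left out, the last holds). Time passes only in rows, so rows that do not move let the fingers close. It gives the time, the measured TCP pose, the force, the opening and the grip force at its end, in the units of the state.
- manip.get_state(): the state, without advancing time (a new reading comes with each control period).
- get_image(name): name is "scene" or "side" or "wrist"; returns the picture (480x640x3 uint8, blue, green, red); there is no depth.
- camera_info(name): a dict with "mtx" (3x3 intrinsics, pixels), "rvec" (rotation vector, rad) and "tvec" (3), from world to camera coordinates, as OpenCV has them. Camera axes: x right, y down, z forward; pixel columns grow to the right and rows downward; lengths in m; the calibration is good to about 2 mm. A picture is of the moment at which its call begins: read the wrist's pose just before it. camera_info takes no time and is no camera call; for the wrist camera it gives the pose at the moment of the call.
- manip.sign_off(): hands the job in; it is judged then, once.
The state is a dict: "clock": time; "qpos": joint angles; "qd": joint speeds; "effort": joint torques, N m; "position": TCP position; "ee_rot": TCP orientation; "contact_force": force on the tool from outside, world axes, zero at the start; "moment": the same for the moment, N m; "width": finger opening in m; "gripper_force": force on a finger pad.
Only numpy, scipy, OpenCV 4.12 (cv2) and the standard library are available. Lean on these libraries where they do the work, as an engineer would, in place of code of your own. Each camera call takes 0.05 s, during which the arm holds its last target. There are 200 camera calls.

## Working session

There is one attempt and no reset: what is moved stays moved. The work goes in short steps, Python scripts to look and compute and a shell command to move; the robot and the scene stay as the last step left them, time stands still between calls to the robot, and variables do not carry over. Pictures are saved under pics/ and viewed, at most 10 in all, crops included, and the job is handed in when it is done.

```bash
mkdir -p pics; cat > h.py <<'E'
import numpy as np, cv2
from rig import manip, get_image, camera_info
def ci(n):
    c=camera_info(n); R,_=cv2.Rodrigues(np.array(c["rvec"],float)); return np.array(c["mtx"],float),R,np.array(c["tvec"],float).reshape(3)
def proj(n,P):
    K,R,t=ci(n); p=(K@(R@np.atleast_2d(P).T+t[:,None])).T; return p[:,:2]/p[:,2:]
def onz(n,uv,z):
    K,R,t=ci(n); C=-R.T@t; d=R.T@np.linalg.solve(K,np.array([uv[0],uv[1],1.])); return C+d*(z-C[2])/d[2]
E
python3 - <<'E'
from h import *
for n in("scene","side"):
    cv2.imwrite(f"pics/{n}0.png",get_image(n)); K,R,t=ci(n); print(n,-R.T@t,R[2])
s=manip.get_state(); print(s)
E
```

```text
scene [1.17954634 0.49640165 0.59508783] [-0.70317779 -0.46149782 -0.54088887]
side [ 0.04316538 -0.43567529  0.76550477] [ 0.47009558  0.48720215 -0.73596482]
{'clock': 0.1, 'qpos': array([ 9.79989732e-01,  2.76543585e-01,  1.50599405e+00, -3.20004157e-05,
        1.36070063e+00, -1.21012651e-01]), 'qd': array([-1.32627216e-03, -3.41036000e-03, -5.29069491e-04,  7.69776177e-04,
        8.06952020e-05, -6.45602271e-04]), 'effort': array([ 2.68052085e-03, -4.17698944e+01, -2.46405852e+01, -1.01152518e-04,
        5.67449824e-03,  1.88206127e-05]), 'position': array([0.26006492, 0.51230596, 0.23052444]), 'ee_rot': array([-2.72035552e-04,  2.32739451e-01,  9.72538776e-01, -7.76691148e-04]), 'contact_force': array([ 0.04542593,  0.24697777, -0.02265765]), 'moment': array([-0.01066858,  0.01524206,  0.10151013]), 'gripper_force': 0.0, 'width': 0.08558530916165297}
```

View pics/scene0.png

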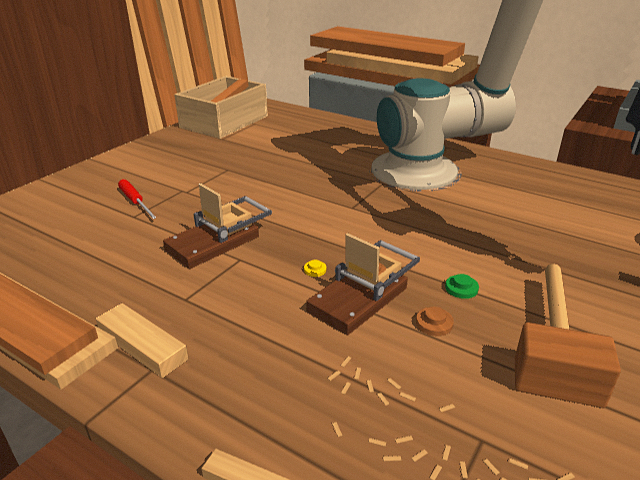

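View pics/side0.png

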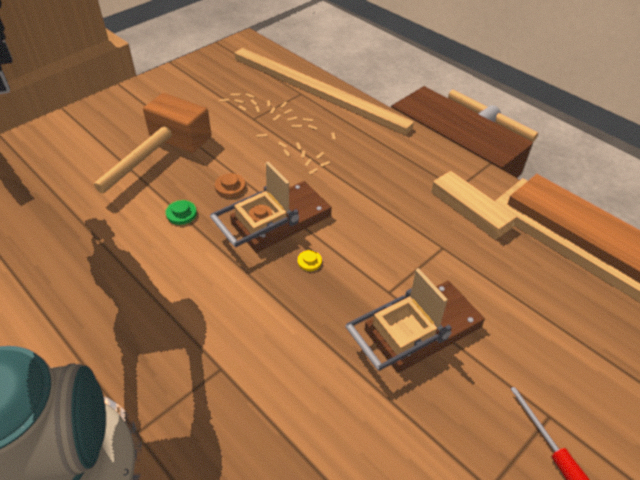

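The side view shows two jigs: the left one at (262,210) holds a brown knob, and the right one at (405,325) is empty. The loose discs are green (181,212), yellow (310,260) and a larger brown one (230,185). The smaller brown disc lies in the left jig, so that jig fits the description. I'll confirm it in an enlarged crop.

```bash
python3 - <<'E'
from h import *
a=cv2.imread("pics/side0.png")[150:270,200:340]; b=cv2.imread("pics/scene0.png")[220:340,295:435]
f=lambda i:cv2.resize(i,None,fx=5,fy=5,interpolation=cv2.INTER_CUBIC)
cv2.imwrite("pics/crop.png",cv2.resize(np.vstack([f(a)[:600]]),(700,600)))
cv2.imwrite("pics/crop2.png",f(b))
E
```

```text
(no output)
```

View pics/crop.png

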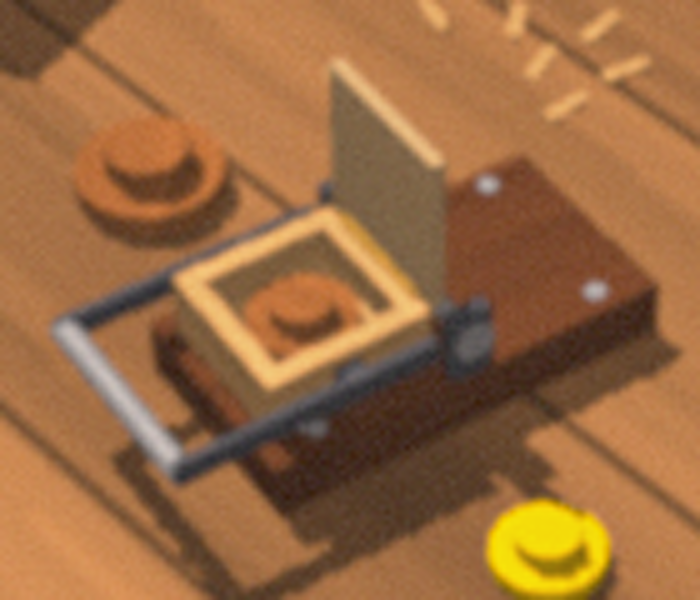

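View pics/crop2.png

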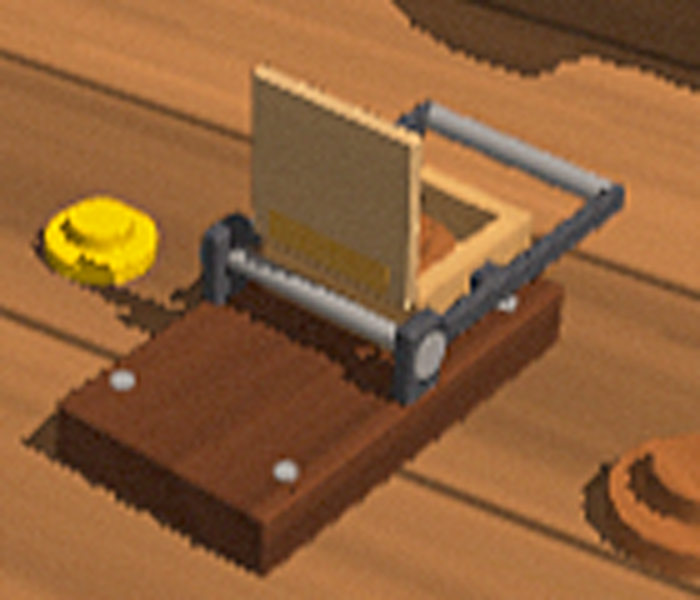

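The crop confirms it: the smaller brown knob is in this jig's pocket and the lid is open. Next I fit the jig's pose.

```bash
cat > fit.py <<'E'
from h import *
from scipy.optimize import least_squares
A=[((68,328),(-73,41,0)),((178,468),(-73,-41,0)),((175,280),(-33,33,10)),((270,388),(-33,-33,10)),((430,310),(33,-33,10)),((655,292),(125.5,-45,-18)),((525,157),(125.5,45,-18))]
B=[((262,518),(125.5,45,-18)),((60,408),(125.5,-45,-18)),((562,290),(-39.5,45,-18)),((430,108),(-73,-41,0)),((612,190),(-73,41,0))]
LA=[((333,62),33),((443,162),-33)]; LB=[((258,68),-33),((418,140),33)]
ca=[200,150];cb=[295,220]
px=lambda L,c:np.array([l[0] for l in L])/5.+c
def W(p,P):
    c,s=np.cos(p[2]),np.sin(p[2]); P=np.array(P,float)/1000
    return np.c_[p[0]+c*P[:,0]-s*P[:,1],p[1]+s*P[:,0]+c*P[:,1],P[:,2]+.043]
def lid(p,L):
    a=p[3]; return [(33-66*np.cos(a)+0*np.sin(a),y,10+66*np.sin(a)) for _,y in L]
def res(p):
    r=[proj("side",W(p,[l[1] for l in A]+lid(p,LA)))-np.vstack([px(A,ca),px(LA,ca)]),
       proj("scene",W(p,[l[1] for l in B]+lid(p,LB)))-np.vstack([px(B,cb),px(LB,cb)])]
    return np.vstack(r).ravel()
c0=onz("side",(262,210),.05)
s=least_squares(res,[c0[0],c0[1],0,1.5],loss="soft_l1"); print(s.x,np.round(res(s.x).reshape(-1,2),1).tolist())
E
python3 fit.py
```

```text
[ 0.48427382  0.1466817  -0.14916698  1.65118138] [[-1.7, 0.0], [-0.2, 0.6], [-1.5, -0.8], [-1.0, -0.1], [-0.6, -0.0], [0.4, -1.9], [-1.5, -1.9], [-0.5, -0.8], [-1.4, 0.3], [-0.6, 0.7], [-2.4, -1.4], [-0.4, -1.0], [-1.7, 1.3], [-0.7, 1.5], [-1.5, -0.2], [-1.2, 0.0]]
```

```bash
cat > go.py <<'E'
import sys
from h import *
from scipy.spatial.transform import Rotation as Ro
# jig-frame x,y (mm from pocket) and world z (mm) of the TCP; needed shift to target
J=[float(v) for v in open("jig.txt").read().split()]
def st(tgt=None):
    s=manip.get_state(); q=s["ee_rot"]; R=Ro.from_quat([q[1],q[2],q[3],q[0]]).as_matrix()
    Y=Ro.from_euler("z",J[2]).as_matrix(); d=s["position"]-[J[0],J[1],0]
    print("t",round(s["clock"],2),"jig mm",np.round(Y.T@d*1000,1),"roll err",round(float(np.arctan2(R[1,1],R[0,1])-J[2]),3),"tilt",np.round(R[:2,2],3),"F jig",np.round(Y.T@s["contact_force"],1),"w",round(s["width"]*1e3,1),"g",round(s["gripper_force"],1),"q",np.round(s["qpos"],2))
    if tgt is not None: print("shift tool",np.round(R.T@(Y@np.array(tgt)/1000-d)*1000,1))
if __name__=="__main__": st([float(a) for a in sys.argv[1:4]] if len(sys.argv)>3 else None)
E
echo 0.4843 0.1467 -0.1492 > jig.txt
python3 -m crank '{"translation":[[0,0,0],[0,0,0],[0,0,0],[0,0,0],[0,0,0],[0,0,0],[0,0,0],[0,0,0]],"roll":[0.15,0.15,0.15,0.15,0.15,0.15,0.15,0.15],"fingers":[0,0,0,0,0,0,0,0]}' 30; python3 go.py 80 0 200
```

```text
clock: 0.9
position: [0.2601, 0.5124, 0.2308]
ee_rot: [0.0, 0.743, 0.669, -0.001]
contact_force: [-1.0, 0.6, -0.3]
width: 0.0
gripper_force: 0.0
t 0.9 jig mm [-276.   328.3  230.8] roll err 0.044 tilt [-0.001 -0.001] F jig [-1.1  0.4 -0.3] w 0.0 g 0.0 q [ 0.98  0.28  1.51 -0.    1.36  1.09]
shift tool [-343.7  341.3   31. ]
```

```bash
python3 -m crank '{"translation":[[0,0,0],[-32,34,0],[-32,34,0],[-32,34,0],[-32,34,0],[-32,34,0],[-32,34,0],[-32,34,0]],"roll":[0.044,0,0,0,0,0,0,0],"fingers":[0,0,0,0,0,0,0,0]}' >/dev/null
python3 -m crank '{"translation":[[-32,34,0],[-32,34,0],[-20,25,10],[-10,12,15],[0,0,0]],"roll":[0,0,0,0,0],"fingers":[0,0,0,0,0]}'; python3 go.py 75 0 100
python3 -c "
from h import *
cv2.imwrite('pics/w1.png',get_image('wrist'))
print(onz('wrist',(320,240),.05),proj('wrist',[[.4843,.1467,.043]]))"
```

```text
clock: 2.2
position: [0.5536, 0.1477, 0.2032]
ee_rot: [-0.002, 0.757, 0.654, -0.002]
contact_force: [-0.6, -0.1, -0.5]
width: 0.0001
gripper_force: 0.0
t 2.2 jig mm [ 68.4  11.3 203.2] roll err 0.004 tilt [-0.006 -0.001] F jig [-0.6 -0.2 -0.5] w 0.1 g 0.0 q [0.14 0.29 1.55 0.   1.3  0.28]
shift tool [-11.2   7.1 103.1]
[0.54118809 0.13193354 0.05      ] [[246.46243445 229.50588074]]
```

View pics/w1.png

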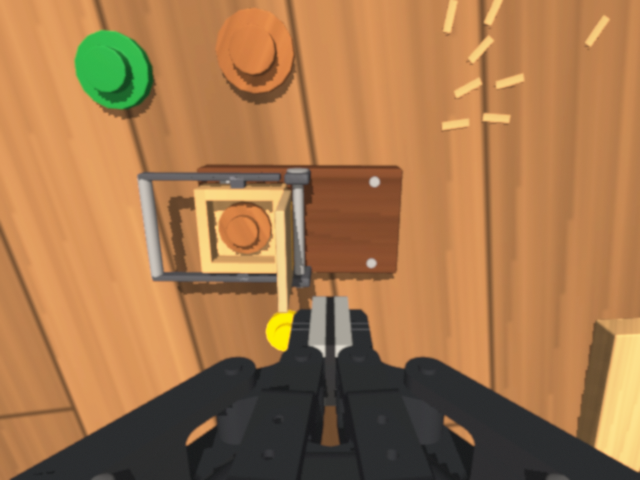

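The wrist view shows the loaded jig below: bar from (145,178) to (156,277), rim's near corners at (195,186) and (198,273), base's far corners at (402,167) and (397,273). Lid upright, knob at (244,230).

```bash
python3 - <<'E'
from h import *
J=[.4843,.1467,-.1492];c,s=np.cos(J[2]),np.sin(J[2])
for n,uv,z,e in [("bar+",(145,178),.043,(-73,41)),("bar-",(156,277),.043,(-73,-41)),("rim+",(195,186),.053,(-33,33)),("rim-",(199,273),.053,(-33,-33)),("far+",(402,167),.025,(125.5,45)),("far-",(397,273),.025,(125.5,-45)),("knob",(244,230),.05,(0,0))]:
    p=onz("wrist",uv,z)-[J[0],J[1],0]; print(n,np.round(1000*np.array([c*p[0]+s*p[1],-s*p[0]+c*p[1]]),1),e)
E
python3 -m crank '{"translation":[[-3,5,28],[-3,3,28],[-2,0,28],[-2,0,18],[0,0,0]],"roll":[0,0,0,0,0],"fingers":[0,0,0,0,0]}'; python3 go.py 40 0 100
```

```text
bar+ [-75.   40.5] (-73, 41)
bar- [-77.1 -41.2] (-73, -41)
rim+ [-34.   36.3] (-33, 33)
rim- [-37.7 -33.3] (-33, -33)
far+ [123.3  47.4] (125.5, 45)
far- [124.3 -43.8] (125.5, -45)
knob [-0.4  1.6] (0, 0)
clock: 2.75
position: [0.5574, 0.1396, 0.102]
ee_rot: [-0.002, 0.755, 0.656, -0.003]
contact_force: [0.1, 0.2, 0.5]
width: 0.0003
gripper_force: 0.0
t 2.75 jig mm [ 73.4   3.8 102. ] roll err 0.008 tilt [-0.007 -0.   ] F jig [0.1 0.2 0.5] w 0.3 g 0.0 q [0.12 0.38 1.69 0.   1.08 0.26]
shift tool [ -3.6 -33.4   2.3]
```

```bash
echo 0.4829 0.1474 -0.1492 > jig.txt
python3 -m crank '{"translation":[[-3,-10,0],[0,-10,0],[0,-9,0],[0,-10,0],[0,-8,3.5],[0,-8,3.5],[0,-6.5,6],[0,-6.5,6]],"roll":[0,0,0,0,0,0,0,0],"fingers":[0,0,0,0,0,0,0,0]}'; python3 go.py 0 0 72
```

```text
clock: 3.55
position: [0.4925, 0.145, 0.0857]
ee_rot: [-0.0, 0.756, 0.655, 0.0]
contact_force: [-0.2, 0.2, 6.6]
width: 0.0
gripper_force: 2.8
t 3.55 jig mm [ 9.9 -0.9 85.7] roll err 0.006 tilt [0. 0.] F jig [-0.2  0.2  6.6] w 0.0 g 2.8 q [0.15 0.31 1.85 0.   0.98 0.29]
shift tool [ 1.  -9.9 13.7]
```

Contact is about 6.6 N, as expected. I'll carry on down and press near the free edge.

```bash
python3 -m crank '{"translation":[[0,-5,5],[0,-5,5],[0,-4,5],[0,-4,5],[0,-4,4],[0,-3,3],[0,0,2],[0,0,0]],"roll":[0,0,0,0,0,0,0,0],"fingers":[0,0,0,0,0,0,0,0]}'; python3 go.py -15 0 58
```

```text
clock: 4.35
position: [0.4689, 0.1481, 0.0584]
ee_rot: [0.001, 0.756, 0.655, 0.0]
contact_force: [-0.7, -2.1, 21.7]
width: -0.0001
gripper_force: 10.7
t 4.35 jig mm [-14.   -1.4  58.4] roll err 0.007 tilt [ 0.001 -0.   ] F jig [-0.3 -2.1 21.7] w -0.1 g 10.7 q [ 0.16  0.32  1.93 -0.    0.89  0.31]
shift tool [ 1.4 -1.   0.4]
```

The tip is at z = 58.4 mm, matching the 59 mm lid top, with 22 N of reaction, so the lid is shut. Next I rise and go over the bar with the fingers part open.

```bash
python3 -m crank '{"translation":[[0,0,-20],[0,-5,-30],[1,-20,-10],[1,-24,0],[0,-10,0],[0,0,0],[0,0,0]],"roll":[0,0,0.007,0,0,0,0],"fingers":[0,0.2,0.35,0.35,0.35,0.35,0.35]}' 30; python3 go.py -73 0 26
python3 -c "
from h import *
cv2.imwrite('pics/w2.png',get_image('wrist'));cv2.imwrite('pics/s2.png',get_image('side'))
a=cv2.imread('pics/w2.png');b=cv2.imread('pics/s2.png')[130:290,160:370]
cv2.imwrite('pics/c2.png',np.hstack([cv2.resize(a[100:],(400,300)),cv2.resize(b,(394,300),interpolation=cv2.INTER_CUBIC)]))"
```

```text
clock: 5.05
position: [0.4103, 0.1589, 0.1158]
ee_rot: [-0.0, 0.758, 0.652, -0.0]
contact_force: [0.8, -0.2, 0.2]
width: 0.0299
gripper_force: 0.0
t 5.05 jig mm [-73.5   0.6 115.8] roll err -0.0 tilt [-0.001 -0.   ] F jig [ 0.8 -0.1  0.2] w 29.9 g 0.0 q [ 0.21  0.18  1.96 -0.    1.01  0.36]
shift tool [-0.5  0.6 89.8]
```

View pics/c2.png

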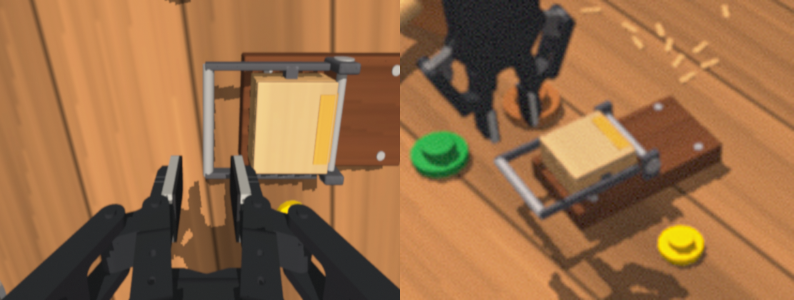

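The lid lies flat and shut, and the bar sits midway between the fingers (wrist crop: bar at column 208, fingers at 175 and 240). Lowering onto the bar.

```bash
python3 -m crank '{"translation":[[0,0,20],[0,0,20],[0,0,15],[0,0,15],[0,0,10],[0,0,8],[0,0,0]],"roll":[0,0,0,0,0,0,0],"fingers":[0.35,0.35,0.35,0.35,0.35,0.35,0.35]}' ; python3 go.py -73 0 26
```

```text
clock: 5.85
position: [0.4102, 0.1588, 0.0274]
ee_rot: [-0.0, 0.758, 0.652, -0.001]
contact_force: [0.5, -0.1, -0.0]
width: 0.03
gripper_force: 0.0
t 5.85 jig mm [-73.6   0.4  27.4] roll err -0.001 tilt [-0.002 -0.   ] F jig [ 0.5  0.  -0. ] w 30.0 g 0.0 q [0.21 0.3  2.08 0.   0.77 0.36]
shift tool [-0.4  0.6  1.4]
```

```bash
python3 -m crank '{"translation":[[0,0,0],[0,0,0],[0,0,0],[0,0,0]],"roll":[0,0,0,0],"fingers":[0,0,0,0]}' 30; python3 go.py -73 0 26
```

```text
clock: 6.25
position: [0.4121, 0.1589, 0.0289]
ee_rot: [0.001, 0.758, 0.652, 0.001]
contact_force: [3.5, -3.2, -2.0]
width: 0.0087
gripper_force: 29.7
t 6.25 jig mm [-71.8   0.9  28.9] roll err -0.0 tilt [0.003 0.   ] F jig [ 3.9 -2.6 -2. ] w 8.7 g 29.7 q [ 0.21  0.3   2.07 -0.    0.76  0.36]
shift tool [-0.9 -1.2  2.9]
```

Gripped: width 8.7 mm, 30 N. Working out arc increments of 4.5°.

```bash
python3 -c "
import numpy as np
t=np.radians(np.arange(41)*4.5);y=-116*np.cos(t);z=-116*np.sin(t)
Y=np.round(y+116,1);Z=np.round(z,1)
for k in range(5): print([[0,round(Y[i+1]-Y[i],1),round(Z[i+1]-Z[i],1)] for i in range(8*k,8*k+8)])"
```

```text
[[0, np.float64(0.4), np.float64(-9.1)], [0, np.float64(1.0), np.float64(-9.0)], [0, np.float64(1.8), np.float64(-9.0)], [0, np.float64(2.5), np.float64(-8.7)], [0, np.float64(3.1), np.float64(-8.6)], [0, np.float64(3.8), np.float64(-8.3)], [0, np.float64(4.5), np.float64(-7.9)], [0, np.float64(5.1), np.float64(-7.6)]]
[[0, np.float64(5.6), np.float64(-7.1)], [0, np.float64(6.2), np.float64(-6.7)], [0, np.float64(6.7), np.float64(-6.2)], [0, np.float64(7.1), np.float64(-5.6)], [0, np.float64(7.6), np.float64(-5.1)], [0, np.float64(7.9), np.float64(-4.5)], [0, np.float64(8.3), np.float64(-3.8)], [0, np.float64(8.6), np.float64(-3.1)]]
[[0, np.float64(8.7), np.float64(-2.5)], [0, np.float64(9.0), np.float64(-1.8)], [0, np.float64(9.0), np.float64(-1.0)], [0, np.float64(9.1), np.float64(-0.4)], [0, np.float64(9.1), np.float64(0.4)], [0, np.float64(9.0), np.float64(1.0)], [0, np.float64(9.0), np.float64(1.8)], [0, np.float64(8.7), np.float64(2.5)]]
[[0, np.float64(8.6), np.float64(3.1)], [0, np.float64(8.3), np.float64(3.8)], [0, np.float64(7.9), np.float64(4.5)], [0, np.float64(7.6), np.float64(5.1)], [0, np.float64(7.1), np.float64(5.6)], [0, np.float64(6.7), np.float64(6.2)], [0, np.float64(6.2), np.float64(6.7)], [0, np.float64(5.6), np.float64(7.1)]]
[[0, np.float64(5.1), np.float64(7.6)], [0, np.float64(4.5), np.float64(7.9)], [0, np.float64(3.8), np.float64(8.3)], [0, np.float64(3.1), np.float64(8.6)], [0, np.float64(2.5), np.float64(8.7)], [0, np.float64(1.8), np.float64(9.0)], [0, np.float64(1.0), np.float64(9.0)], [0, np.float64(0.4), np.float64(9.1)]]
```

```bash
python3 -m crank '{"translation":[[0,1.5,-9],[0,1,-9],[0,2,-9],[0,2.5,-8.5],[0,3,-8.5],[0,4,-8.5],[0,4.5,-8],[0,5,-7.5]],"roll":[0,0,0,0,0,0,0,0],"fingers":[0,0,0,0,0,0,0,0]}' >/dev/null; python3 go.py -48 0 95
python3 -m crank '{"translation":[[0,5.5,-7],[0,6,-6.5],[0,7,-6.5],[0,7,-5.5],[0,7.5,-5],[0,8,-4.5],[0,8.5,-4],[0,8.5,-3]],"roll":[0,0,0,0,0,0,0,0],"fingers":[0,0,0,0,0,0,0,0]}'>/dev/null; python3 go.py 7 0 139
```

```text
t 7.05 jig mm [-51.7   0.7  96.6] roll err -0.001 tilt [-0.004  0.001] F jig [-2.7  2.4 -2.2] w 8.6 g 29.2 q [0.19 0.23 1.95 0.   0.97 0.34]
shift tool [-0.7  3.7  1.6]
t 7.85 jig mm [  5.3   0.7 140.8] roll err -0.001 tilt [-0.005  0.001] F jig [-9.9  0.9 17.3] w 8.5 g 31.5 q [0.16 0.25 1.78 0.   1.11 0.3 ]
shift tool [-0.7  1.7  1.8]
```

```bash
python3 -m crank '{"translation":[[0,8.5,-3.5],[0,9,-2.5],[0,9,-1],[0,9,-0.5],[0,9,0.5],[0,9,1],[0,9,2],[0,8.5,2.5]],"roll":[0,0,0,0,0,0,0,0],"fingers":[0,0,0,0,0,0,0,0]}' >/dev/null; python3 go.py 79 0 139
```

```text
t 8.65 jig mm [ 80.4   0.5 139.7] roll err -0.001 tilt [ 0.001 -0.   ] F jig [-0.2  1.1  3.9] w 8.1 g 32.2 q [ 0.12  0.35  1.64 -0.    1.15  0.27]
shift tool [-0.5 -1.4  0.7]
```

```bash
python3 -m crank '{"translation":[[0,8,3],[0,8.5,4],[0,8,4.5],[0,7.5,5],[0,7,5.5],[0,6.5,6],[0,6,6.5],[0,5.5,7]],"roll":[0,0,0,0,0,0,0,0],"fingers":[0,0,0,0,0,0,0,0]}' >/dev/null; python3 go.py 137 0 97
python3 -m crank '{"translation":[[0,5,7.5],[0,4.5,8],[0,3.5,8],[0,3,8.5],[0,2,8.5],[0,0,0]],"roll":[0,0,0,0,0,0],"fingers":[0,0,0,0,0,0]}' >/dev/null; python3 go.py 157.5 0 46
```

```text
t 9.45 jig mm [136.6   0.4  97.6] roll err -0.001 tilt [-0. -0.] F jig [0.4 0.3 1.5] w 8.2 g 33.3 q [ 0.09  0.45  1.57 -0.    1.11  0.24]
shift tool [-0.4  0.4  0.6]
t 10.05 jig mm [155.9   0.4  56.8] roll err -0.001 tilt [ 0.003 -0.   ] F jig [ 4.2  0.2 -0. ] w 8.5 g 34.6 q [ 0.09  0.52  1.58 -0.    1.04  0.24]
shift tool [-0.4  1.5 10.8]
```

```bash
python3 -m crank '{"translation":[[0,1,7],[0,1,6],[0,0.5,5],[0,0,4],[0,0,3],[0,0,2],[0,0,1.5],[0,0,0]],"roll":[0,0,0,0,0,0,0,0],"fingers":[0,0,0,0,0,0,0,0]}' >/dev/null; python3 go.py 157.5 0 28
python3 -m crank '{"translation":[[0,0,1],[0,0,1],[0,0,0]],"roll":[0,0,0],"fingers":[0,0,0]}' >/dev/null; python3 go.py
```

```text
t 10.85 jig mm [160.1   0.4  29.7] roll err -0.001 tilt [ 0.007 -0.001] F jig [ 7.3 -1.6 -0.1] w 8.3 g 35.3 q [ 0.09  0.55  1.6  -0.    0.99  0.24]
shift tool [-0.4 -2.6  1.7]
t 11.15 jig mm [160.2   0.4  27.7] roll err -0.001 tilt [ 0.007 -0.001] F jig [ 7.5 -1.6 -0.8] w 8.6 g 35.5 q [ 0.09  0.55  1.6  -0.    0.98  0.24]
```

```bash
python3 -m crank '{"translation":[[0,-1,1],[0,0,1],[0,0,0]],"roll":[0,0,0],"fingers":[0,0,0]}' >/dev/null; python3 go.py
python3 -c "
from h import *
a=get_image('scene')[200:360,280:460];b=get_image('side')[110:270,190:400]
cv2.imwrite('pics/c3.png',np.hstack([cv2.resize(i,(395,300),interpolation=cv2.INTER_CUBIC) for i in(a,b)]))"
```

```text
t 11.45 jig mm [160.3   0.4  26.1] roll err -0.001 tilt [ 0.01  -0.001] F jig [ 9.5 -1.   0.2] w 8.8 g 35.5 q [ 0.09  0.55  1.61 -0.    0.98  0.24]
```

View pics/c3.png

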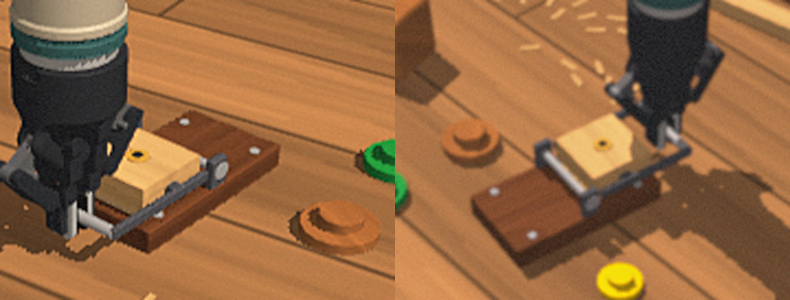

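```bash
python3 -m crank '{"translation":[[0,2,1],[0,1,1],[0,0,0]],"roll":[0,0,0],"fingers":[0,0,0]}' >/dev/null; python3 go.py
python3 -m crank '{"translation":[[0,0,1],[0,0,1],[0,0,0]],"roll":[0,0,0],"fingers":[0,0,0]}' >/dev/null; python3 go.py
```

```text
t 11.85 jig mm [160.2   0.4  24.4] roll err -0.001 tilt [ 0.003 -0.   ] F jig [ 3.9 -2.   4.8] w 8.4 g 36.0 q [ 0.08  0.55  1.6  -0.    0.98  0.24]
t 12.15 jig mm [160.3   0.4  24. ] roll err -0.0 tilt [ 0.005 -0.   ] F jig [ 1.  -2.3 13.7] w 8.7 g 36.9 q [ 0.08  0.55  1.6  -0.    0.98  0.24]
```

It has reached the stop: z stalls and the force rises. I'll release and go straight up.

```bash
python3 -m crank '{"translation":[[0,0,0],[0,0,0],[0,0,0],[0,0,0]],"roll":[0,0,0,0],"fingers":[0.32,0.32,0.32,0.32]}' >/dev/null; python3 go.py
python3 -m crank '{"translation":[[0,0,-5],[0,0,-10],[0,0,-20],[0,0,-30],[0,0,-30],[0,0,-30],[0,0,0],[0,0,0]],"roll":[0,0,0,0,0,0,0,0],"fingers":[0.32,0.32,0.32,0.32,0.32,0.32,0.32,0.32]}' >/dev/null; python3 go.py
python3 -c "
from h import *
a=get_image('scene')[200:360,280:460];b=get_image('side')[110:270,190:400]
cv2.imwrite('pics/c4.png',np.hstack([cv2.resize(i,(395,300),interpolation=cv2.INTER_CUBIC) for i in(a,b)]))"
```

```text
t 12.55 jig mm [157.6   0.5  20.5] roll err -0.001 tilt [-0.002  0.   ] F jig [-0.2 -0.5  0. ] w 26.9 g 0.0 q [0.09 0.56 1.61 0.   0.98 0.24]
t 13.35 jig mm [159.1   0.6 147.9] roll err -0.001 tilt [0.003 0.   ] F jig [-0.7  0.1  0.4] w 27.4 g 0.0 q [0.09 0.44 1.46 0.   1.24 0.24]
```

View pics/c4.png

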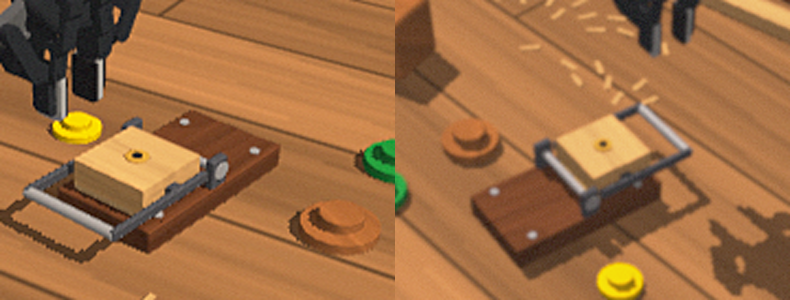

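The holder lies flat upside down on the far half with the lid shut beneath it, and the gripper is clear above. Handing in.

```bash
python3 -c "
from rig import manip
print(manip.sign_off())"
```

```text
the job is handed in; nothing more can be done
None
```

I shut the loaded holder's lid over the knob, turned the holder over by its bar, guided it down to its far stop, let go, and handed the job in at about 13.5 s; the last picture showed it flat upside down, but the knob can't be seen inside and no verdict came back.

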